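# Reseat the sealing strip of a dental bench charging console

### The job

On the dental lab bench, switch the charging console off at its red toggle, then pull every battery plug out of its socket and put them all in the green tray. After that take the hand roller by its handle and roll it with firm pressure along the lifted teal sealing strip until the strip is seated flat over its whole length, pressing it with the roller only, never with the fingers, and stand the roller back upright on its blue mat. Leave the console off and the other things on the bench alone.

Things in the scene. Friction and masses are not known exactly. Their poses are not given: they have to be found in the camera images.
- console: white bench charging console, a fixed slab 150 mm (its x) by 260 mm (its y), 36 mm high; origin at the centre of its underside, z up. Five square sockets in its top at x = +25, y = -115, -70, -25, +20 and +65 mm; some may be empty. The teal sealing strip runs along its front (-x) top edge, the red power switch stands at x = +30, y = +110 mm.
- switch (a joint): red-tipped power toggle on the console; 0 rad = on (leaning to the console's -x), 1 rad = off (leaning to its +x). Hinge axis along the console's y at x = +30, y = +110, z = 36 mm; its red ball (18 mm diameter) is centred 34 mm from it, at first 16 mm to the -x side and 30 mm above the console top; push it some 32 mm toward +x. About 1.5 N moves it; it stays where left.
- plug0_centre (a point): centre of the head of the orange battery plug (None: absent). Head 26 mm (its x) by 22 (y) by 34 high (z). A brass prong 12 mm thick reaches 24 mm below the head into a console socket; a sprung detent there holds it: 4 to 15 N straight up frees it within 8 mm, fully out after 25 mm. Starts with head underside on the console top, axes as the console's. 60 g. Set on its prong it may topple.
- plug1_centre (a point): centre of the head of the blue battery plug (None: absent). Head 26 mm (its x) by 22 (y) by 34 high (z). A brass prong 12 mm thick reaches 24 mm below the head into a console socket; a sprung detent there holds it: 4 to 15 N straight up frees it within 8 mm, fully out after 25 mm. Starts with head underside on the console top, axes as the console's. 60 g. Set on its prong it may topple.
- plug2_centre (a point): centre of the head of the yellow battery plug (None: absent). Head 26 mm (its x) by 22 (y) by 34 high (z). A brass prong 12 mm thick reaches 24 mm below the head into a console socket; a sprung detent there holds it: 4 to 15 N straight up frees it within 8 mm, fully out after 25 mm. Starts with head underside on the console top, axes as the console's. 60 g. Set on its prong it may topple.
- plug3_centre (a point): centre of the head of the black battery plug (None: absent). Head 26 mm (its x) by 22 (y) by 34 high (z). A brass prong 12 mm thick reaches 24 mm below the head into a console socket; a sprung detent there holds it: 4 to 15 N straight up frees it within 8 mm, fully out after 25 mm. Starts with head underside on the console top, axes as the console's. 60 g. Set on its prong it may topple.
- plug4_centre (a point): centre of the head of the purple battery plug (None: absent). Head 26 mm (its x) by 22 (y) by 34 high (z). A brass prong 12 mm thick reaches 24 mm below the head into a console socket; a sprung detent there holds it: 4 to 15 N straight up frees it within 8 mm, fully out after 25 mm. Starts with head underside on the console top, axes as the console's. 60 g. Set on its prong it may topple.
- tray: fixed green open tray, 140 mm (its x) by 120 mm (its y), 32 mm high, walls 4 mm, floor 4 mm thick; origin at the centre of its underside, z up
- mat: fixed flat blue mat 120 mm (its x) by 140 mm (its y), 2 mm thick, the roller's place; origin at the centre of its underside
- roller_grip (a point): centre of the hand roller's wooden handle: block 50 mm long (its x, the rolling direction), 24 wide (y, grip across this), 46 high (z). Below it a 78 x 68 mm frame, upper face 23 mm under this point, and two rubber wheels, 32 mm diameter, 60 wide, axles along y, 22 mm before and behind the centre; their lowest line is 64 mm under this point. 0.3 kg; it stands on its wheels.
- wheel_a (a joint): turning angle of the roller's +x wheel, rad; it turns freely
- wheel_b (a joint): turning angle of the roller's -x wheel, rad; it turns freely
- strip_mid (a point): middle of the teal sealing strip, on its centre line, at the height of its upper face when seated flat (9 mm above the console top, 45 mm above the bench); axes as the console's. The strip runs straight along y, 120 mm either way, 18 mm wide, 5 mm thick; it is split into six sections
- strip0 (a joint): how far section 0 of the teal strip has been pressed down, m: 0 = lifted 4 mm, 0.004 = seated flat. Sections are 40 mm long, section 0 at the console's -y end; this one is centred at console y = -100 mm. It goes down under more than 5 N on that section and stays where it is left.
- strip1 (a joint): how far section 1 of the teal strip has been pressed down, m: 0 = lifted 4 mm, 0.004 = seated flat. Sections are 40 mm long, section 0 at the console's -y end; this one is centred at console y = -60 mm. It goes down under more than 5 N on that section and stays where it is left.
- strip2 (a joint): how far section 2 of the teal strip has been pressed down, m: 0 = lifted 4 mm, 0.004 = seated flat. Sections are 40 mm long, section 0 at the console's -y end; this one is centred at console y = -20 mm. It goes down under more than 5 N on that section and stays where it is left.
- strip3 (a joint): how far section 3 of the teal strip has been pressed down, m: 0 = lifted 4 mm, 0.004 = seated flat. Sections are 40 mm long, section 0 at the console's -y end; this one is centred at console y = 20 mm. It goes down under more than 5 N on that section and stays where it is left.
- strip4 (a joint): how far section 4 of the teal strip has been pressed down, m: 0 = lifted 4 mm, 0.004 = seated flat. Sections are 40 mm long, section 0 at the console's -y end; this one is centred at console y = 60 mm. It goes down under more than 5 N on that section and stays where it is left.
- strip5 (a joint): how far section 5 of the teal strip has been pressed down, m: 0 = lifted 4 mm, 0.004 = seated flat. Sections are 40 mm long, section 0 at the console's -y end; this one is centred at console y = 100 mm. It goes down under more than 5 N on that section and stays where it is left.
- cast0: bystander, to be left alone: white dental plaster model, disc 58 mm across, 38 mm high
- cast1: bystander, to be left alone: white dental plaster model, disc 58 mm across, 38 mm high
- arch: bystander, to be left alone: small blue-grey horseshoe-shaped printed dental arch, 64 mm across, 16 mm high
- knife: bystander, to be left alone: slim wax knife with a dark wooden handle, 160 mm long, lying on the bench
- bottle: bystander, to be left alone: amber bottle, 44 mm diameter, 85 mm high

How it is judged:
On the way, in this order (a step that is already met when the one before it is completed fails the run):
1. the console is switched off (value of joint switch above 0.85 rad), for 0.2 s.
2. every plug is out and in the tray (x of plug0_centre in the frame of tray between -0.066 and 0.066 m and x of plug1_centre in the frame of tray between -0.066 and 0.066 m and x of plug2_centre in the frame of tray between -0.066 and 0.066 m and x of plug3_centre in the frame of tray between -0.066 and 0.066 m and x of plug4_centre in the frame of tray between -0.066 and 0.066 m and y of plug0_centre in the frame of tray between -0.056 and 0.056 m and y of plug1_centre in the frame of tray between -0.056 and 0.056 m and y of plug2_centre in the frame of tray between -0.056 and 0.056 m and y of plug3_centre in the frame of tray between -0.056 and 0.056 m and y of plug4_centre in the frame of tray between -0.056 and 0.056 m and z of plug0_centre in the frame of tray between 0 and 0.05 m and z of plug1_centre in the frame of tray between 0 and 0.05 m and z of plug2_centre in the frame of tray between 0 and 0.05 m and z of plug3_centre in the frame of tray between 0 and 0.05 m and z of plug4_centre in the frame of tray between 0 and 0.05 m), for 0.3 s.
3. the roller's wheels turn on the strip under firm pressure (contact force between roller and console above 6 N and (velocity of joint any of wheel_a, wheel_b above 0.5 rad/s or velocity of joint any of wheel_a, wheel_b below -0.5 rad/s)), for 0.25 s.
4. the strip is seated along its whole length (value of joint each of strip0, strip1, strip2, strip3, strip4, strip5 above 0.003 m), for 0.2 s.
At the end, for the whole second after the job is handed in: toggle past 0.85 rad (off); every present plug's head centre within the tray's inner walls, under 50 mm above its underside; every strip section down more than 3 of its 4 mm; roller upright (within 0.15 rad) on its wheels on the mat, centre within the mat's outline (all of step 2 and all of step 4 and value of joint switch above 0.85 rad and x of roller_grip in the frame of mat between -0.06 and 0.06 m and y of roller_grip in the frame of mat between -0.07 and 0.07 m and z of roller_grip in the frame of mat between 0.058 and 0.075 m and angle between roller_grip's own z axis and vertical below 0.15 rad); the robot touches nothing.
It fails at once if a plug is pulled out while the console is on (value of joint switch below 0.6 rad and z of any of plug0_centre, plug1_centre, plug2_centre, plug3_centre, plug4_centre in the frame of console above 0.065 m).
It fails at once if the fingers press on the strip (contact force between the fingers and strip0_c0 above 2 N or contact force between the fingers and strip1_c0 above 2 N or contact force between the fingers and strip2_c0 above 2 N or contact force between the fingers and strip3_c0 above 2 N or contact force between the fingers and strip4_c0 above 2 N or contact force between the fingers and strip5_c0 above 2 N).
It fails at once if a bystander is moved more than 30 mm (distance of any of cast0, cast1, arch, knife, bottle from where it was at the start of the episode above 0.03 m).
Of plug0, plug1, plug2, plug3, plug4 only 3 to 5 are there at a start; the rules pass over those that are not, and their reading is None.
At some moment in a run one of roller may be knocked a few centimetres aside while the robot is not near it.
Once in a run the grip may slacken for a moment while it holds something.
It also fails if it takes over 210 s, if anything falls off the work surface, if the arm or the gripper's body presses on something with over 40 N, if the wrist force passes 120 N, or if a joint passes its speed limit or range.

### The arm

A 7-joint arm with a two-finger parallel gripper is mounted at the origin on the work surface. World frame = base frame: x ahead of the robot, y to its left, z up, the work surface at z = 0. Lengths are in m, angles in rad, forces in N, time in s.
With the tool pointing down it reaches from about 0.4 to 0.875 m from the base axis. Payload 6.5 kg.
Tool frame: the origin (TCP) lies at the very end of the fingers, on their centre line; the grasp point (between the pads) lies 19 mm behind it (env.grip_point_offset is the distance from the TCP to the grasp point, in m); z points along the fingers, y is the line along which they close (so a half turn about z gives the same grasp; the last joint's range is limited). The gripper opens to 85 mm and grips with 20 to 120 N. Pads are 22 mm wide; open, the fingers measure 114 mm over their backs; the gripper's body (76 mm by 85 mm) begins 54 mm behind the grasp point. The pads swing forward as they close: fully open they stand 13 mm farther back than shut.
Start: joints at [1.263, 0.536, -0.004, 1.538, 0.003, 1.067, -0.071], TCP at [0.156, -0.631, 0.231] pointing down, gripper open.
Joint ranges: [-2.7, 2.7], [-0.37, 2.16], [-1.27, 1.26], [0.24, 2.4], [-1.31, 4.45], [0.19, 1.91], [-2.76, 2.76]. Speed limits (rad/s): [2.39, 2.39, 3.14, 3.14, 3.14, 3.14, 3.14].

### API

Orientations are given as [roll, pitch, yaw] about the fixed x, y, z axes, in that order (R = Rz(yaw) Ry(pitch) Rx(roll)).
In Python, from bench import env gives the robot as it stands.
- The arm moves only by the shell command python3 -m creep 'ROWS'. ROWS is JSON, a list of rows, each a list of 5 numbers: the shift along the tool's x, y, z in mm, then the turn about the tool's z in rad, then the finger opening in mm, from 0 to 85.4. In form: [[x, y, z, turn, claw], ...]. A call has exactly 8 rows; each row is the pose to reach, as a shift and turn from the pose commanded when the call began, along the tool's axes at that moment; what a row does not reach only later rows make up. A row lasts 1/8 s, in which the tool goes at most 62.5 mm and 10.7 degrees, less where a joint would pass 70% of its speed; a pose out of reach is approached as far as the arm can. A call with a gripper value outside its range is refused whole. The fingers move at their own pace and stop on an object; the grip force is fixed at half the most. Time passes only in rows, so rows that repeat a pose let the fingers close, or fill a call up. It gives the time, the measured TCP pose, the force, the opening and the grip force at its end, in the units of the state.
- env.read_state(): the state, without advancing time (a new reading comes with each control period).
- env.read_camera(name): name is "scene" or "top" or "wrist"; returns a dict with "img" (384x512x3 uint8, red, green, blue), "camera_matrix" (3x3 intrinsics, pixels), "eye" and "rotation" of the camera in the world; the wrist camera has in their place "mount" (4x4, takes a point from camera to tool coordinates, whose origin is the TCP and whose axes are the flange's). Camera axes: x right, y up, looking along -z (the intrinsics and any distortion apply to the point x, -y, -z); pixel columns grow to the right and rows downward; lengths in m; the calibration is good to about 2 mm. A picture is of the moment at which its call begins: read the wrist's pose just before it. There is no depth.
- env.job_done(): hands the job in; it is judged then, once.
Trained networks look in a picture, given as the dict that the camera call returned (one of the last four; its "shot" number tells which), for a name from the list of things; names that differ only in an ending like _2 or _b are one class to them, and where a whole thing is asked for, a point or a joint stands for the part that bears it (a point fixed in the world has none). Each returns a list of dicts, best first, with "conf" (0 to 1); they miss things now and then, are a little off and sometimes report something else, mostly with a low value. They report only what shows in the picture. A call takes as long as a camera call.
- env.search_frame(picture, label): "box" ([left, top, width, height] in pixels, round what is visible of it).
- env.trace(picture, label): "region" (384x512 bool, what is visible of it) and "box" ([left, top, width, height] in pixels, round what is visible of it).
- env.landmark_of(picture, label): "xy" ([column, row] in pixels: a listed point, or the origin of a listed thing).
The state is a dict: "clock": time; "qpos": joint angles; "joint_vel": joint speeds; "joint_torque": joint torques, N m; "position": TCP position; "tool_rot": TCP orientation; "ft_force": force on the tool from outside, world axes, zero at the start; "ft_torque": the same for the moment, N m; "width": opening from 0.0 (shut) to 1.0 (fully open); "finger_force": force on a finger pad.
Only numpy, scipy, OpenCV 4.12 (cv2) and the standard library are available. Lean on these libraries where they do the work, as an engineer would, in place of code of your own. Each camera call takes 0.05 s, during which the arm holds its last target. There are 200 camera calls.

## Working session

There is one attempt and no reset: what is moved stays moved. The work goes in short steps, Python scripts to look and compute and a shell command to move; the robot and the scene stay as the last step left them, time stands still between calls to the robot, and variables do not carry over. Pictures are saved under pics/ and viewed, at most 14 in all, crops included, and the job is handed in when it is done.

```bash
ls; mkdir -p pics; cat > h.py <<'E'
import numpy as np, cv2
from bench import env
from scipy.spatial.transform import Rotation as R
def snap(n,f=None):
    p=env.read_camera(n)
    if f: cv2.imwrite('pics/'+f+'.png',p['img'][:,:,::-1])
    return p
def pose(p,st=None):
    if 'eye' in p: return np.array(p['eye']),np.array(p['rotation'])
    st=st or env.read_state(); T=R.from_euler('xyz',st['tool_rot']).as_matrix()
    M=np.array(p['mount']); return np.array(st['position'])+T@M[:3,3],T@M[:3,:3]
def ray(p,uv,z,st=None):
    e,Q=pose(p,st); K=np.array(p['camera_matrix']); d=p.get('distortion')
    n=cv2.undistortPoints(np.array([[uv]],float),K,None if d is None else np.array(d))[0,0]
    v=Q@np.array([n[0],-n[1],-1]); return e+v*(z-e[2])/v[2]
def proj(p,X,st=None):
    e,Q=pose(p,st); c=Q.T@(np.array(X)-e); K=np.array(p['camera_matrix'])
    d=p.get('distortion')
    return cv2.projectPoints(np.array([[c[0],-c[1],-c[2]]]),np.zeros(3),np.zeros(3),K,None if d is None else np.array(d))[0][0,0]
E
python3 - <<'E'
from h import *
t=snap('top','top0'); s=snap('scene','scene0')
print({k:(v.shape if k=='img' else v) for k,v in t.items()}); print(s['eye'])
Z=dict(console=0.036,switch=.06,tray=0.0,mat=0.002,roller_grip=.066,strip_mid=.045,cast0=.02,cast1=.02,arch=.01,knife=.005,bottle=.04)
for i in range(5): Z[f'plug{i}_centre']=.053
for k,z in Z.items():
  for nm,p in(('top',t),('scene',s)):
    for d in env.landmark_of(p,k)[:2]: print(k,nm,np.round(d['xy'],1),round(d['conf'],2),np.round(ray(p,d['xy'],z),4))
print(env.read_state())
E
```

```text
pics
{'img': (384, 512, 3), 'camera_matrix': array([[410.50095452,   0.        , 255.84115793],
       [  0.        , 410.50095452, 189.19519359],
       [  0.        ,   0.        ,   1.        ]]), 'eye': array([ 0.49984989, -0.02313815,  0.99561458]), 'rotation': array([ 0.07191212, -0.00159524, -1.58142379]), 'shot': 1}
[0.9179052  0.45205734 1.03288315]Traceback (most recent call last):
  File "<stdin>", line 8, in <module>
  File "h.py", line 15, in ray
    v=Q@np.array([n[0],-n[1],-1]); return e+v*(z-e[2])/v[2]
                                                       ~^^^
IndexError: invalid index to scalar variable.
```

```bash
sed -i "s/np.array(p\['rotation'\])/R.from_euler('xyz',p['rotation']).as_matrix()/" h.py
cat > m.py <<'E'
from h import *
t=snap('top','top0'); s=snap('scene','scene0')
Z=dict(console=0.0,switch=.06,tray=0.0,mat=0.002,roller_grip=.066,strip_mid=.045,cast0=.02,cast1=.02,arch=.01,knife=.005,bottle=.04)
for i in range(5): Z[f'plug{i}_centre']=.053
for k,z in Z.items():
  for nm,p in(('top',t),('scene',s)):
    for d in env.landmark_of(p,k)[:2]: print(k,nm,np.round(d['xy'],1),round(d['conf'],2),np.round(ray(p,d['xy'],z),4))
print(env.read_state())
E
python3 m.py
```

```text
console top [254.9 183.8] 0.92 [ 0.5847 -0.0233  0.    ]
console scene [256.1 195.5] 0.9 [ 0.588  -0.0329  0.    ]
console scene [244.1 292.9] 0.66 [0.7476 0.156  0.    ]Traceback (most recent call last):
  File "m.py", line 7, in <module>
    for d in env.landmark_of(p,k)[:2]: print(k,nm,np.round(d['xy'],1),round(d['conf'],2),np.round(ray(p,d['xy'],z),4))
             ~~~~~~~~~~~~~~~^^^^^
ValueError: it knows: arch, bottle, cast, console, knife, mat, plug0_centre, plug1_centre, plug2_centre, plug3_centre, plug4_centre, roller_grip, strip_mid, tray
```

View pics/top0.png

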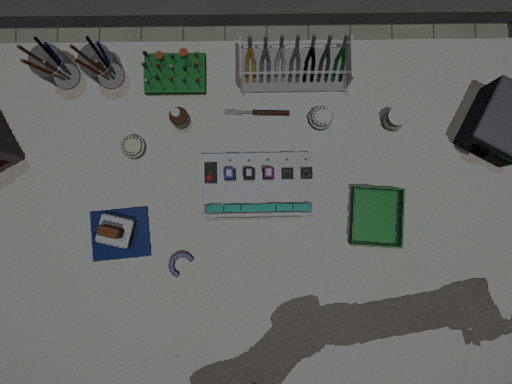

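View pics/scene0.png

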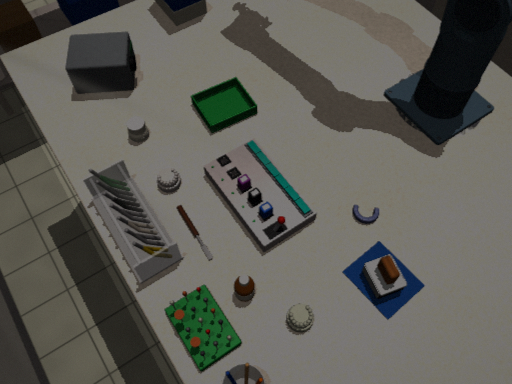

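Top view: the console (203-313, 152-217) has blue, black and purple plugs at (229,173), (249,173) and (268,173). The toggle is at (210,178), the tray at (376,216), and the roller at (114,231) on the mat (120,233). Three plugs are present, and the two sockets on the right are empty.

```bash
cat > m.py <<'E'
from h import *
t=snap('top'); s=snap('scene')
Z=dict(console=0.0,tray=0.0,mat=0.0,roller_grip=.066,strip_mid=.045,plug1_centre=.053,plug3_centre=.053,plug4_centre=.053)
for k,z in Z.items():
  for nm,p in(('top',t),('scene',s)):
    for d in env.landmark_of(p,k)[:1]: print(k,nm,np.round(d['xy'],1),round(d['conf'],2),np.round(ray(p,d['xy'],z),4))
for k,z in(('console',.036),('tray',.032),('mat',.002),('roller_grip',.043),('strip0',.045),('switch',.06)):
  try:
    for nm,p in(('top',t),('scene',s)):
      d=env.trace(p,k)[0]; c=cv2.findContours(d['region'].astype('uint8'),0,2)[0]; c=max(c,key=cv2.contourArea)
      b=cv2.boxPoints(cv2.minAreaRect(c)); w=np.array([ray(p,q,z)[:2] for q in b]); e=w[1]-w[0]
      print(k,nm,d['conf'],d['box'],w.round(4).tolist(),w.mean(0).round(4),np.degrees(np.arctan2(e[1],e[0])).round(2))
  except Exception as x: print(k,x)
st=env.read_state(); print(st['position'],st['tool_rot'],st['ft_force'],env.grip_point_offset)
for a in 'tool x','y','z': pass
print(R.from_euler('xyz',st['tool_rot']).as_matrix().round(3))
E
python3 m.py
```

```text
console top [257.5 187.6] 0.65 [ 0.5754 -0.0296  0.    ]
console scene [258.3 196.2] 0.82 [ 0.5846 -0.0282  0.    ]
tray top [375.  217.4] 0.62 [ 0.5001 -0.3132  0.    ]
tray scene [220.6 107.2] 0.58 [ 0.5126 -0.3183  0.    ]
mat top [118.8 232.7] 0.68 [0.4698 0.3061 0.    ]
mat scene [382.5 277.2] 0.92 [0.4713 0.3    0.    ]
roller_grip top [110.  232.8] 0.83 [0.4718 0.3041 0.066 ]
roller_grip scene [388.8 269. ] 0.76 [0.4766 0.3036 0.066 ]
strip_mid top [257.4 207. ] 0.67 [ 0.527  -0.0286  0.045 ]
strip_mid scene [276.8 173.9] 0.81 [ 0.5275 -0.0334  0.045 ]
plug1_centre top [229.  174.8] 0.54 [0.6017 0.0362 0.053 ]
plug1_centre scene [263.2 211.3] 0.52 [0.6148 0.0355 0.053 ]
plug3_centre top [375.6 217.6] 0.53 [ 0.4996 -0.2991  0.053 ]
plug3_centre scene [252.  198.4] 0.75 [ 0.6172 -0.0069  0.053 ]
plug4_centre top [269.3 170.7] 0.43 [ 0.6102 -0.0569  0.053 ]
plug4_centre scene [246.1 179.7] 0.48 [ 0.6004 -0.057   0.053 ]
console top 0.77 [200.7, 153.6, 111.1, 64.7] [[0.654, 0.1036], [0.6566, -0.158], [0.5058, -0.1579], [0.5034, 0.1008]] [ 0.5799 -0.0278] -89.44
console scene 0.72 
[... 1033 characters left out ...]
, [0.5325, 0.0533], [0.5163, 0.0534], [0.5166, 0.0881]] [0.5245 0.0707] -90.61
strip0 scene 0.72 [233.5, 275.2, 23.4, 27.4] [[0.7512, 0.1238], [0.7158, 0.1479], [0.7463, 0.1932], [0.7807, 0.1698]] [0.7485 0.1587] 145.82
switch top 0.63 [206.7, 172.5, 1.4, 9.6] [[0.5919, 0.093], [0.6111, 0.0834], [0.6041, 0.0697], [0.5848, 0.0793]] [0.598  0.0814] -26.65
switch scene 0.58 [273.7, 212.7, 13.7, 15.5] [[0.624, 0.0849], [0.5927, 0.0662], [0.5859, 0.08], [0.6172, 0.0984]] [0.6049 0.0824] -149.23
[ 0.15562459 -0.63106808  0.2312611 ] [-3.14153067e+00  3.86699971e-05  2.41797101e-01] [-0.10098308 -0.21333305 -0.44878743] 0.0187
[[ 0.971  0.239 -0.   ]
 [ 0.239 -0.971  0.   ]
 [-0.    -0.    -1.   ]]
```

```bash
cat >> h.py <<'E'
def go(x,y,z,yaw=None,grip=False):
    st=env.read_state(); T=R.from_euler('xyz',st['tool_rot']).as_matrix()
    d=T.T@(np.array([x,y,z])-st['position'])*1000
    tr=0 if yaw is None else -((yaw-st['tool_rot'][2]+np.pi)%(2*np.pi)-np.pi)
    print('shift',d.round(1),'turn',round(tr,3))
E
python3 -m creep '[[40,-42,0,-0.09,0],[80,-85,0,-0.18,0],[120,-128,0,-0.27,0],[160,-170,0,-0.36,0],[200,-213,0,-0.45,0],[240,-256,0,-0.54,0],[280,-298,0,-0.63,0],[320,-341,0,-0.72,0]]'
python3 -c "
from h import *
go(.555,.082,.231,1.576)"
```

```text
clock: 2.85
position: [0.3855, -0.2219, 0.2317]
tool_rot: [3.14, 0.0, 0.964]
ft_force: [0.7, -0.7, -0.4]
width: -0.002
finger_force: 0.0
shift [346.3 -34.    0.6] turn -0.612
```

```bash
python3 -m creep '[[58,-6,0,-0.1,0],[116,-11,0,-0.2,0],[174,-17,0,-0.3,0],[232,-23,0,-0.4,0],[290,-28,0,-0.5,0],[346,-34,0,-0.612,0],[346,-34,0,-0.612,0],[346,-34,0,-0.612,0]]'
python3 - <<'E'
from h import *
go(.555,.082,.060,1.576)
st=env.read_state(); w=snap('wrist','w1')
for k,z in(('plug1_centre',.053),('plug3_centre',.053),('plug4_centre',.053),('strip_mid',.045),('console',0)):
  for d in env.landmark_of(w,k)[:2]: print(k,d['xy'],d['conf'],ray(w,d['xy'],z,st).round(4))
E
```

```text
clock: 3.85
position: [0.5544, 0.0792, 0.231]
tool_rot: [-3.141, 0.001, 1.573]
ft_force: [-0.8, -0.0, 0.1]
width: -0.001
finger_force: 0.0
shift [  2.9   0.7 171. ] turn -0.003
plug1_centre [301.8, 206.8] 0.88 [0.6096 0.031  0.053 ]
plug3_centre [295.0, 238.0] 0.79 [ 0.6031 -0.0117  0.053 ]
plug4_centre [296.3, 267.1] 0.83 [ 0.6068 -0.0546  0.053 ]
strip_mid [236.4, 248.3] 0.61 [ 0.5274 -0.0314  0.045 ]
console [277.1, 233.0] 0.93 [ 0.5844 -0.0314  0.    ]
```

View pics/w1.png

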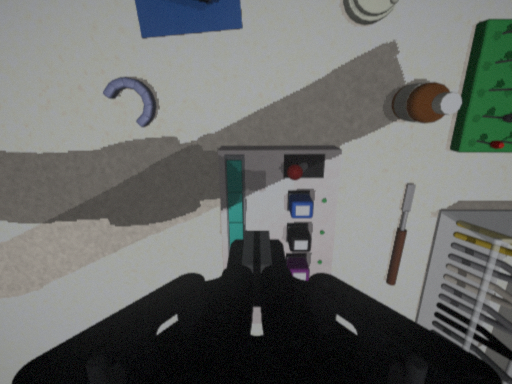

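The wrist view shows the red ball at (295,173) with blue, black and purple plugs below it at (302,207), (300,238) and (298,268). This agrees with the top view. Descending behind the ball now.

```bash
python3 -c "
from h import *
st=env.read_state();w=snap('wrist');print(ray(w,(295,173),.066,st))"
python3 -m creep '[[1,0,50,0,0],[1,0,100,0,0],[1,0,140,0,0],[1,0,160,0,0],[1,0,173,0,0],[1,0,173,0,0],[1,0,173,0,0],[1,0,173,0,0]]'
```

```text
[0.59780915 0.07655927 0.066     ]
clock: 5.2
position: [0.5555, 0.081, 0.0593]
tool_rot: [3.14, -0.0, 1.574]
ft_force: [0.5, -1.1, 0.4]
width: 0.001
finger_force: 0.0
```

```bash
python3 -m creep '[[0,8,0,0,0],[0,16,0,0,0],[0,22,0,0,0],[0,28,0,0,0],[0,34,0,0,0],[0,40,0,0,0],[0,46,0,0,0],[0,46,0,0,0]]'
python3 -c "
from h import *
st=env.read_state();w=snap('wrist','w2');s=snap('scene','s2')
im=cv2.hconcat([w['img'][100:340,200:440],cv2.resize(s['img'][150:270,200:320],(240,240),interpolation=2)]);cv2.imwrite('pics/c2.png',cv2.resize(im[:,:,::-1],(800,400)))"
```

```text
clock: 6.2
position: [0.6016, 0.081, 0.0582]
tool_rot: [3.141, -0.0, 1.573]
ft_force: [0.0, -0.0, -0.8]
width: 0.003
finger_force: 0.0
```

View pics/c2.png

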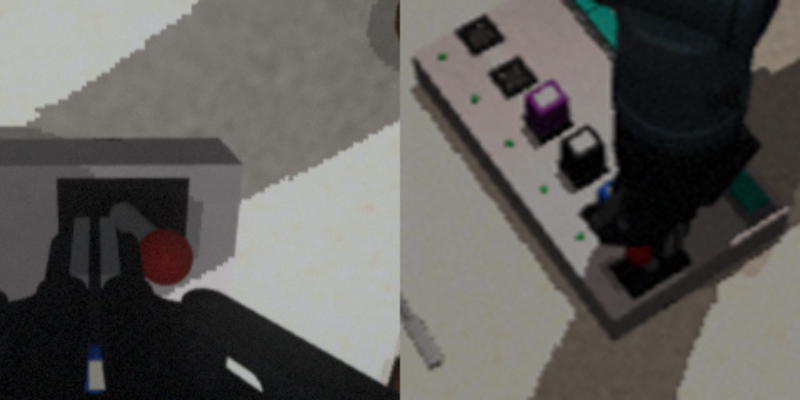

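The red ball now leans to +x, right of the fingers at about (165,255) in the crop. I'll push a little more to make sure, then back off.

```bash
python3 -m creep '[[0,4,0,0,0],[0,8,0,0,0],[0,11,0,0,0],[0,11,0,0,0],[0,5,0,0,0],[0,-10,0,0,0],[0,-10,-30,0,30],[0,-10,-70,0,60]]'
python3 - <<'E'
from h import *
st=env.read_state();w=snap('wrist','w3')
h=cv2.cvtColor(w['img'],cv2.COLOR_RGB2HSV);m=((h[...,0]<8)|(h[...,0]>172))&(h[...,1]>140)&(h[...,2]>60)
n,l,s_,c=cv2.connectedComponentsWithStats(m.astype('uint8'))
for i in range(1,n):
  if s_[i,4]>30: print(c[i],s_[i,4],ray(w,c[i],.066,st))
for k in('plug1_centre','plug3_centre','plug4_centre'):
  for d in env.landmark_of(w,k)[:1]: print(k,d['xy'],d['conf'],ray(w,d['xy'],.053,st).round(4))
go(.606,.035,.15,1.576)
E
```

```text
clock: 7.3
position: [0.5906, 0.0808, 0.1286]
tool_rot: [-3.141, 0.0, 1.574]
ft_force: [-0.7, 0.6, 0.5]
width: 0.419
finger_force: 0.0
[306.08480565 205.84452297] 283 [0.62920233 0.07854853 0.066     ]
plug1_centre [276.9, 250.2] 0.65 [0.6083 0.0315 0.053 ]
plug3_centre [272.7, 289.2] 0.94 [ 0.6055 -0.0094  0.053 ]
plug4_centre [273.5, 329.2] 0.62 [ 0.6073 -0.0559  0.053 ]
shift [-45.9  14.1 -20.8] turn -0.003
```

```bash
python3 -m creep '[[-25,9,0,0,60],[-47,17,0,0,60],[-47,17,40,0,60],[-47,17,75,0,60],[-47,17,87,0,60],[-47,17,87,0,20],[-47,17,87,0,10],[-47,17,87,0,10]]'
```

```text
clock: 8.5
position: [0.6086, 0.0343, 0.0425]
tool_rot: [3.14, -0.0, 1.574]
ft_force: [-1.4, 0.9, 2.7]
width: 0.295
finger_force: 59.4
```

```bash
python3 -m creep '[[0,0,0,0,10],[0,0,-6,0,10],[0,0,-14,0,10],[0,0,-30,0,10],[0,0,-60,0,10],[0,0,-100,0,10],[0,0,-110,0,10],[0,0,-110,0,10]]'; python3 -c "
from h import *
go(.485,-.345,.15,1.576)"
```

```text
clock: 9.5
position: [0.6083, 0.0341, 0.1525]
tool_rot: [3.14, 0.0, 1.574]
ft_force: [0.4, -0.2, -2.3]
width: 0.291
finger_force: 63.8
shift [-378.7 -124.4    2.4] turn -0.002
```

```bash
python3 -m creep '[[-55,-18,0,0,10],[-110,-36,0,0,10],[-165,-54,0,0,10],[-220,-72,0,0,10],[-275,-90,0,0,10],[-330,-108,0,0,10],[-379,-124,0,0,10],[-379,-124,0,0,10]]'; python3 - <<'E'
from h import *
st=env.read_state();w=snap('wrist','w4')
d=env.landmark_of(w,'tray');print([(x['xy'],x['conf'],ray(w,x['xy'],.004,st).round(3)) for x in d[:1]])
go(.485,-.345,.038)
E
```

```text
clock: 10.5
position: [0.4811, -0.3506, 0.1495]
tool_rot: [-3.138, 0.001, 1.565]
ft_force: [1.0, 0.4, -0.4]
width: 0.296
finger_force: 63.8
[([282.2, 138.1], 0.64, array([ 0.506, -0.311,  0.004]))]
shift [ -0.4   1.1 112.1] turn 0
```

View pics/w4.png

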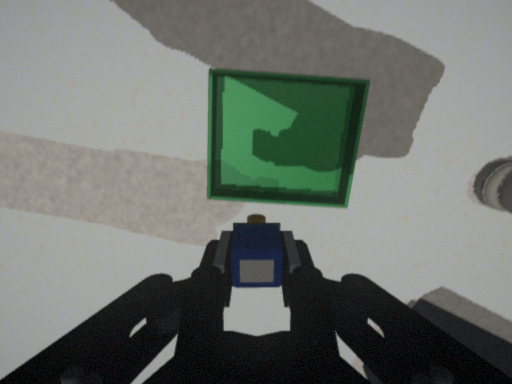

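The wrist view shows the blue plug gripped at (257,250), prong down, with the tray floor ahead of it (208-368, 70-207). Lowering it near the tray's -y side.

```bash
python3 -m creep '[[0,1,50,0,10],[0,1,90,0,10],[0,1,111,0,10],[0,1,111,0,10],[0,1,111,0,42],[0,1,111,0,42],[0,1,70,0,42],[0,1,10,0,42]]'; python3 -c "
from h import *
go(.607,-.0105,.14,1.576)"
```

```text
clock: 11.6
position: [0.4852, -0.345, 0.1421]
tool_rot: [-3.14, -0.001, 1.574]
ft_force: [0.8, -0.6, -0.3]
width: 0.497
finger_force: 0.0
shift [334.1 122.8   2.3] turn -0.002
```

```bash
python3 -m creep '[[56,20,0,0,60],[112,41,0,0,60],[168,62,0,0,60],[224,82,0,0,60],[280,103,0,0,60],[334,123,0,0,60],[334,123,0,0,60],[334,123,0,0,60]]'; python3 - <<'E'
from h import *
st=env.read_state();w=snap('wrist')
for k in('plug3_centre','plug4_centre'):
  for d in env.landmark_of(w,k)[:1]: print(k,d['xy'],d['conf'],ray(w,d['xy'],.053,st).round(4))
go(.607,-.0105,.041,1.576)
t=snap('top','t5')
for d in env.landmark_of(t,'plug1_centre')[:1]: print(d['xy'],d['conf'],ray(t,d['xy'],.03).round(4))
E
```

```text
clock: 12.6
position: [0.6082, -0.0115, 0.1419]
tool_rot: [3.141, 0.001, 1.574]
ft_force: [0.5, -0.5, -0.2]
width: 0.704
finger_force: 0.0
plug3_centre [252.8, 190.8] 0.65 [ 0.6045 -0.0101  0.053 ]
plug4_centre [256.2, 237.0] 0.69 [ 0.6077 -0.0549  0.053 ]
shift [  2.7  -0.8 100.5] turn -0.005
[391.1, 235.2] 0.63 [ 0.4581 -0.3409  0.03  ]
```

```bash
python3 -m creep '[[2,-1,50,0,60],[2,-1,85,0,60],[2,-1,100,0,60],[2,-1,100,0,60],[2,-1,100,0,20],[2,-1,100,0,10],[2,-1,100,0,10],[2,-1,100,0,10]]'
python3 -m creep '[[0,0,-6,0,10],[0,0,-14,0,10],[0,0,-30,0,10],[0,0,-60,0,10],[0,0,-100,0,10],[0,0,-110,0,10],[0,0,-110,0,10],[0,0,-110,0,10]]'; python3 -c "
from h import *
go(.530,-.315,.15,1.576)"
```

```text
clock: 13.85
position: [0.6082, -0.0089, 0.0429]
tool_rot: [3.139, 0.0, 1.574]
ft_force: [-0.8, -0.3, 6.1]
width: 0.292
finger_force: 59.6
clock: 14.85
position: [0.6059, -0.0092, 0.1501]
tool_rot: [-3.139, 0.0, 1.574]
ft_force: [-0.3, 0.1, -0.5]
width: 0.291
finger_force: 64.3
shift [-3.056e+02 -7.680e+01  3.000e-01] turn -0.002
```

```bash
python3 -m creep '[[-58,-15,0,0,10],[-116,-30,0,0,10],[-174,-45,0,0,10],[-232,-60,0,0,10],[-290,-73,0,0,10],[-306,-77,0,0,10],[-306,-77,0,0,10],[-306,-77,0,0,10]]'; python3 -c "
from h import *
t=snap('top','t6');t2=snap('scene');w=snap('wrist','w6')
im=cv2.hconcat([cv2.resize(w['img'],(512,384)),cv2.resize(t['img'][170:270,330:420],(288,384))]);cv2.imwrite('pics/c6.png',im[:,:,::-1])
go(.530,-.315,.038,1.576)"
```

```text
clock: 15.85
position: [0.5316, -0.3124, 0.1509]
tool_rot: [-3.141, -0.002, 1.577]
ft_force: [0.4, 0.3, 0.3]
width: 0.292
finger_force: 64.3
shift [ -2.1  -1.7 113.3] turn 0.001
```

View pics/c6.png

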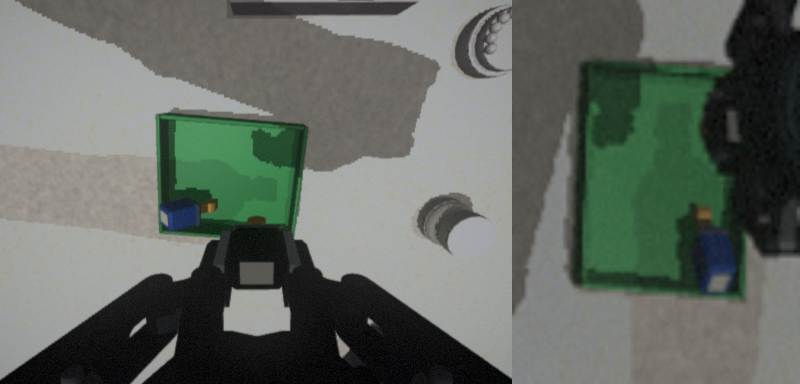

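The blue plug lies in the tray corner at (180,215) and the black plug is held above the tray. Releasing it now.

```bash
python3 -m creep '[[0,-1,50,0,10],[0,-1,90,0,10],[0,-1,112,0,10],[0,-1,112,0,10],[0,-1,112,0,42],[0,-1,112,0,42],[0,-1,70,0,42],[0,-1,10,0,42]]'; python3 -c "
from h import *
go(.607,-.055,.14,1.576)"
```

```text
clock: 17.0
position: [0.5291, -0.315, 0.1422]
tool_rot: [-3.14, -0.001, 1.574]
ft_force: [0.7, -1.0, 0.8]
width: 0.495
finger_force: 0.0
shift [259.7  78.7   2.3] turn -0.002
```

```bash
python3 -m creep '[[58,17,0,0,60],[116,35,0,0,60],[174,52,0,0,60],[232,70,0,0,60],[260,79,0,0,60],[260,79,0,0,60],[260,79,30,0,60],[260,79,60,0,60]]'; python3 - <<'E'
from h import *
st=env.read_state();w=snap('wrist')
for k in('plug4_centre',):
  for d in env.landmark_of(w,k)[:1]: print(k,d['xy'],d['conf'],ray(w,d['xy'],.053,st).round(4))
go(.607,-.055,.041,1.576)
E
```

```text
clock: 18.0
position: [0.6086, -0.0572, 0.0815]
tool_rot: [3.14, 0.002, 1.572]
ft_force: [-0.4, 0.2, -0.1]
width: 0.702
finger_force: 0.0
plug4_centre [255.8, 220.4] 0.61 [ 0.6077 -0.0569  0.053 ]
shift [ 2.1  1.6 37.9] turn -0.004
```

```bash
python3 -m creep '[[2,-1,30,0,60],[2,-1,40,0,60],[2,-1,40,0,60],[2,-1,40,0,20],[2,-1,40,0,10],[2,-1,40,0,10],[2,-1,40,0,10],[2,-1,40,0,10]]'
python3 -m creep '[[0,0,-6,0,10],[0,0,-14,0,10],[0,0,-30,0,10],[0,0,-60,0,10],[0,0,-100,0,10],[0,0,-110,0,10],[0,0,-110,0,10],[0,0,-110,0,10]]'; python3 -c "
from h import *
go(.490,-.285,.15,1.576)"
```

```text
clock: 19.1
position: [0.608, -0.0531, 0.0425]
tool_rot: [3.14, 0.0, 1.574]
ft_force: [-1.0, -1.4, 5.5]
width: 0.293
finger_force: 59.6
clock: 20.1
position: [0.606, -0.0531, 0.15]
tool_rot: [-3.139, 0.0, 1.574]
ft_force: [0.8, -0.8, -0.9]
width: 0.294
finger_force: 64.4
shift [-231.5 -116.7    0.3] turn -0.002
```

```bash
python3 -m creep '[[-52,-26,0,0,10],[-104,-52,0,0,10],[-156,-78,0,0,10],[-208,-105,0,0,10],[-232,-117,0,0,10],[-232,-117,0,0,10],[-232,-117,0,0,10],[-232,-117,0,0,10]]'; python3 -c "
from h import *
w=snap('wrist','w7')
go(.490,-.285,.038,1.576)"
```

```text
clock: 21.1
position: [0.4916, -0.2833, 0.151]
tool_rot: [3.142, -0.001, 1.577]
ft_force: [0.1, 0.6, -0.3]
width: 0.291
finger_force: 64.4
shift [ -1.4  -1.6 113.1] turn 0.0
```

View pics/w7.png

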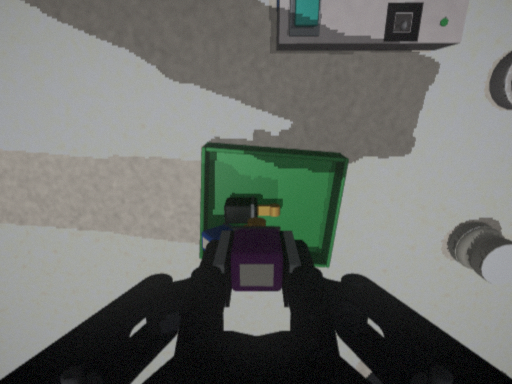

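The purple plug is held at (257,260). The black plug lies across the tray centre (225-280, 200-222), so I need a clear spot such as image (315,180).

```bash
python3 -c "
from h import *
st=env.read_state();w=snap('wrist')
for q in [(226,210),(280,211),(252,222),(252,198),(315,180)]: print(q,ray(w,q,.02,st).round(3))
for q in [(204,147),(346,156)]: print(q,ray(w,q,.032,st).round(3))"
```

```text
(226, 210) [ 0.459 -0.317  0.02 ]
(280, 211) [ 0.516 -0.318  0.02 ]
(252, 222) [ 0.487 -0.331  0.02 ]
(252, 198) [ 0.486 -0.304  0.02 ]
(315, 180) [ 0.551 -0.284  0.02 ]
(204, 147) [ 0.442 -0.249  0.032]
(346, 156) [ 0.576 -0.257  0.032]
```

```bash
python3 -m creep '[[3,43,40,0,10],[3,43,85,0,10],[3,43,112,0,10],[3,43,112,0,10],[3,43,112,0,42],[3,43,112,0,42],[3,43,60,0,42],[3,43,-20,0,60]]'; python3 -c "
from h import *
go(.50,.10,.21,1.35)"
```

```text
clock: 22.2
position: [0.5332, -0.2821, 0.1553]
tool_rot: [-3.141, -0.001, 1.574]
ft_force: [0.6, -0.7, 1.0]
width: 0.685
finger_force: 0.0
shift [382.2 -32.1 -54.5] turn 0.224
```

```bash
python3 -m creep '[[55,-4,-30,0.03,75],[110,-9,-60,0.06,75],[165,-14,-60,0.09,75],[220,-18,-60,0.12,75],[275,-23,-60,0.15,75],[330,-28,-60,0.18,75],[382,-32,-60,0.22,75],[382,-32,-60,0.22,75]]'; python3 - <<'E'
from h import *
st=env.read_state();w=snap('wrist','w8');t=snap('top','t8');s=snap('scene','s8')
for nm,p in(('w',w),('t',t),('s',s)):
  for k,z in(('roller_grip',.066),('mat',0)):
    for d in env.landmark_of(p,k)[:1]: print(nm,k,d['xy'],d['conf'],ray(p,d['xy'],z,st).round(4))
  if nm=='w':
    for k,z in(('roller_grip',.043),('mat',.002)):
      d=env.trace(p,k)[0]; c=max(cv2.findContours(d['region'].astype('uint8'),0,2)[0],key=cv2.contourArea)
      b=cv2.boxPoints(cv2.minAreaRect(c)); x=np.array([ray(p,q,z,st)[:2] for q in b]); e=x-np.roll(x,1,0)
      print(k,x.mean(0),[ (np.linalg.norm(v).round(4),np.degrees(np.arctan2(v[1],v[0])).round(1)) for v in e])
for k in('plug1_centre','plug3_centre','plug4_centre'):
  for d in env.landmark_of(t,k)[:1]: print(k,d['xy'],d['conf'],ray(t,d['xy'],.015).round(4))
im=cv2.hconcat([w['img'],cv2.resize(t['img'][170:270,330:420],(288,384))]);cv2.imwrite('pics/c8.png',im[:,:,::-1])
E
```

```text
clock: 23.2
position: [0.5, 0.105, 0.2153]
tool_rot: [3.14, -0.003, 1.362]
ft_force: [0.4, -0.1, -0.1]
width: 0.881
finger_force: 0.0
roller_grip [0.47078266 0.27142219] [(np.float64(0.0261), np.float64(71.9)), (np.float64(0.0691), np.float64(-11.9)), (np.float64(0.0259), np.float64(-103.7)), (np.float64(0.0711), np.float64(168.0))]
mat [0.4721928 0.2720286] [(np.float64(0.0849), np.float64(92.8)), (np.float64(0.1174), np.float64(3.8)), (np.float64(0.0824), np.float64(-80.8)), (np.float64(0.1267), np.float64(-174.9))]
t roller_grip [134.2, 145.5] 0.56 [0.6699 0.2518 0.066 ]
s roller_grip [386.8, 270.4] 0.95 [0.4822 0.3035 0.066 ]
s mat [382.6, 278.6] 0.88 [0.4733 0.3026 0.    ]
plug1_centre [392.7, 236.5] 0.64 [ 0.4543 -0.3495  0.015 ]
plug3_centre [376.6, 230.6] 0.51 [ 0.4687 -0.3117  0.015 ]
plug4_centre [364.0, 229.0] 0.67 [ 0.4728 -0.2818  0.015 ]
```

View pics/c8.png

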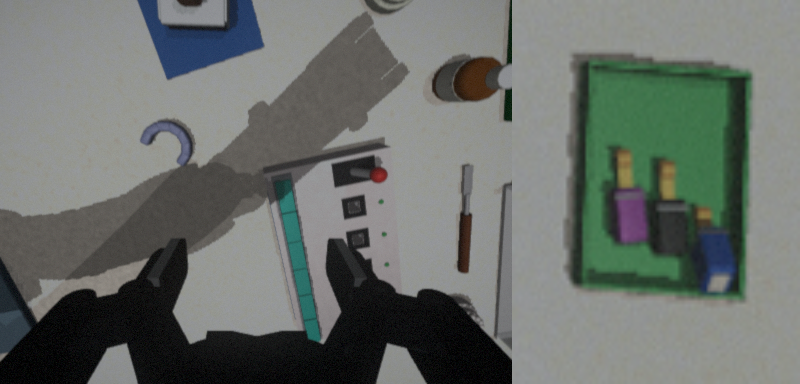

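All three plugs lie in the tray (right part of the crop), and the toggle leans to +x at (378,175). The roller on the mat is only partly visible at (193,10), so I'm moving closer.

```bash
python3 -m creep '[[50,-20,0,0,75],[88,-40,0,0,75],[88,-45,0,0,75],[88,-45,0,0,75],[88,-45,0,0,75],[88,-45,0,0,75],[88,-45,0,0,75],[88,-45,0,0,75]]'; python3 - <<'E'
from h import *
st=env.read_state();w=snap('wrist','w9');t=snap('top')
print(st['position'])
for k,z in(('roller_grip',.066),('mat',0)):
    for nm,p in(('w',w),('t',t)):
      for d in env.landmark_of(p,k)[:2]: print(nm,k,d['xy'],d['conf'],ray(p,d['xy'],z,st).round(4))
for k,z in(('roller_grip',.043),('mat',.002)):
      d=env.trace(w,k)[0]; c=max(cv2.findContours(d['region'].astype('uint8'),0,2)[0],key=cv2.contourArea)
      b=cv2.boxPoints(cv2.minAreaRect(c)); x=np.array([ray(w,q,z,st)[:2] for q in b]); e=x-np.roll(x,1,0)
      print(k,x.mean(0),[ (np.linalg.norm(v).round(4),np.degrees(np.arctan2(v[1],v[0])).round(1)) for v in e])
# brown handle top
h=cv2.cvtColor(w['img'],cv2.COLOR_RGB2HSV); print(h[60:120:10,240:270:10].tolist())
E
```

```text
clock: 24.9
position: [0.4757, 0.1951, 0.2138]
tool_rot: [-3.142, 0.0, 1.353]
ft_force: [0.6, 0.9, -0.2]
width: 0.877
finger_force: 0.0
[0.47574175 0.19510405 0.21376067]
t mat [375.5, 215.5] 0.52 [ 0.5046 -0.3146  0.    ]
roller_grip [0.47725796 0.30184369] [(np.float64(0.0787), np.float64(74.2)), (np.float64(0.0656), np.float64(-12.4)), (np.float64(0.0785), np.float64(-101.6)), (np.float64(0.0713), np.float64(167.6))]
mat [0.47117789 0.30156045] [(np.float64(0.1444), np.float64(92.1)), (np.float64(0.118), np.float64(3.0)), (np.float64(0.14), np.float64(-81.5)), (np.float64(0.1337), np.float64(-174.9))]
[[[12, 130, 106], [120, 5, 102], [105, 10, 159]], [[12, 136, 105], [98, 10, 102], [107, 11, 157]], [[10, 125, 106], [95, 15, 101], [114, 8, 158]], [[12, 121, 103], [113, 9, 119], [102, 8, 160]], [[108, 8, 158], [110, 10, 160], [108, 8, 159]], [[106, 36, 120], [120, 23, 78], [103, 15, 120]]]
```

View pics/w9.png

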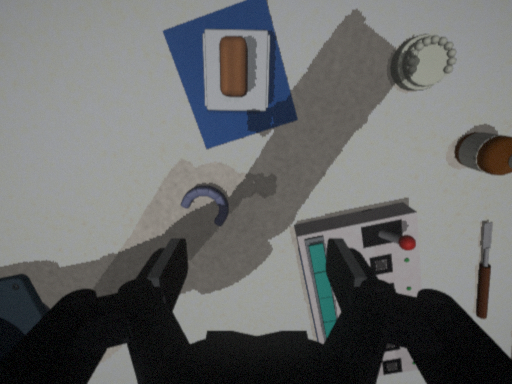

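The roller stands on the mat with its handle at (232,66), nearly aligned with the tool's x. Locating the handle precisely.

```bash
python3 - <<'E'
from h import *
st=env.read_state();w=snap('wrist')
h=cv2.cvtColor(w['img'],cv2.COLOR_RGB2HSV);m=(h[...,0]>6)&(h[...,0]<18)&(h[...,1]>90);m[:,300:]=0;m[130:]=0;m[:,:200]=0
c=max(cv2.findContours(m.astype('uint8'),0,2)[0],key=cv2.contourArea);r=cv2.minAreaRect(c);print(r)
b=cv2.boxPoints(r);x=np.array([ray(w,q,.08,st)[:2] for q in b]);e=x-np.roll(x,1,0);print(x.mean(0),[(np.linalg.norm(v).round(4),np.degrees(np.arctan2(v[1],v[0])).round(1)) for v in e])
go(.476,.302,.15,1.348)
E
```

```text
((233.5, 65.99999237060547), (24.999996185302734, 57.99999237060547), 0.0)
[0.47762833 0.30291541] [(np.float64(0.0234), np.float64(167.6)), (np.float64(0.0486), np.float64(75.4)), (np.float64(0.0221), np.float64(-12.4)), (np.float64(0.0486), np.float64(-103.1))]
shift [104.2 -22.6  63.8] turn 0.006
```

```bash
python3 -m creep '[[50,-10,0,0,75],[104,-22,0,0,75],[104,-22,40,0,75],[104,-22,64,0,75],[104,-22,110,0,75],[104,-22,140,0,75],[104,-22,163,0,75],[104,-22,163,0,75]]'
python3 -m creep '[[0,0,0,0,40],[0,0,0,0,10],[0,0,0,0,10],[0,0,0,0,10],[0,0,0,0,10],[0,0,0,0,10],[0,0,-10,0,10],[0,0,-30,0,10]]'
```

```text
clock: 26.35
position: [0.4754, 0.3009, 0.0493]
tool_rot: [-3.139, 0.002, 1.354]
ft_force: [0.8, -0.1, 0.2]
width: 0.879
finger_force: 0.0
clock: 27.35
position: [0.4757, 0.301, 0.0809]
tool_rot: [-3.14, 0.002, 1.354]
ft_force: [0.3, 0.3, -2.2]
width: 0.272
finger_force: 58.9
```

```bash
python3 -m creep '[[0,0,-40,0,10],[0,0,-80,0,10],[-45,20,-80,-0.04,10],[-90,40,-80,-0.09,10],[-135,60,-80,-0.14,10],[-180,80,-80,-0.18,10],[-234,104,-80,-0.226,10],[-234,104,-80,-0.226,10]]'; python3 - <<'E'
from h import *
st=env.read_state();w=snap('wrist','w10');t=snap('top','t10')
m=cv2.cvtColor(w['img'],cv2.COLOR_RGB2HSV);m=(m[...,0]>80)&(m[...,0]<95)&(m[...,1]>100)
for r in range(100,260,15):
  c=np.flatnonzero(m[r]); 
  if len(c)>5: a,b=ray(w,(c[0],r),.049,st),ray(w,(c[-1],r),.049,st); print(r,c[0],c[-1],a.round(4),b.round(4))
m=cv2.cvtColor(t['img'],cv2.COLOR_RGB2HSV);m=(m[...,0]>80)&(m[...,0]<95)&(m[...,1]>100)
ys,xs=np.nonzero(m);print(len(xs), xs.min(),xs.max(),ys.min(),ys.max(),ray(t,(xs.max(),ys.max()),.047),ray(t,(xs.max(),ys.min()),.047))
go(.527,.05,.11,1.58)
E
```

```text
clock: 28.35
position: [0.5285, 0.0439, 0.1612]
tool_rot: [-3.142, 0.004, 1.571]
ft_force: [0.6, 0.3, -3.7]
width: 0.272
finger_force: 59.2
145 246 264 [0.5184 0.0813 0.049 ] [0.5349 0.0813 0.049 ]
160 246 264 [0.5183 0.0673 0.049 ] [0.535  0.0674 0.049 ]
521 95 506 49 378 [ 0.13738155 -0.58235777  0.047     ] [ 0.89609548 -0.62369342  0.047     ]
shift [-0.2 -0.8 51.6] turn -0.002
```

View pics/w10.png

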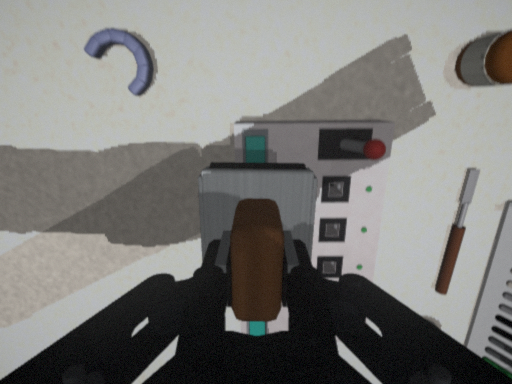

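The roller is held upright over the strip. The strip shows at (255,148) and (257,327), in line with the handle. Lowering gently.

```bash
python3 -m creep '[[0,-1,30,0,10],[0,-1,50,0,10],[0,-1,60,0,10],[0,-1,63,0,10],[0,-1,66,0,10],[0,-1,68,0,10],[0,-1,70,0,10],[0,-1,70,0,10]]'
```

```text
clock: 29.45
position: [0.5268, 0.0515, 0.0941]
tool_rot: [3.141, 0.001, 1.58]
ft_force: [-11.1, 0.2, 31.0]
width: 0.275
finger_force: 63.3
```

```bash
python3 -m creep '[[-6,0,0,0,10],[-14,0,0,0,10],[-24,0,0,0,10],[-34,0,0,0,10],[-44,0,0,0,10],[-54,0,0,0,10],[-64,0,0,0,10],[-74,0,0,0,10]]'
```

```text
clock: 30.45
position: [0.5294, -0.0214, 0.0942]
tool_rot: [3.137, -0.001, 1.581]
ft_force: [-7.3, 2.9, 24.4]
width: 0.273
finger_force: 62.2
```

```bash
python3 -c "
from h import *
go(.527,-.115,.0925,1.58)
p=snap('scene');cv2.imwrite('pics/s11.png',cv2.resize(p['img'][110:280,190:340,::-1],(600,600*170//150//2*2)[:2] if 0 else (529,600)))"
```

```text
shift [-93.6  -3.4   1.6] turn 0.001
```

View pics/s11.png

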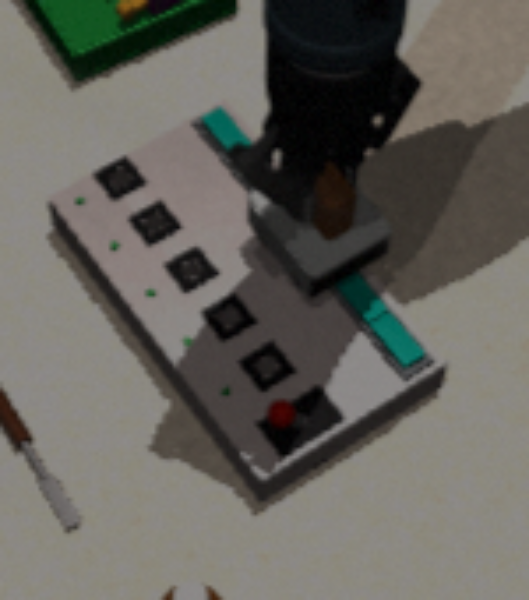

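The roller sits on the strip's middle. There may still be a small step near the +y end at (375,315). I'll continue to the -y end, then roll back over the full length.

```bash
python3 -m creep '[[-10,-1,1,0,10],[-22,-2,1,0,10],[-34,-2,1,0,10],[-48,-2,1,0,10],[-62,-2,1,0,10],[-76,-2,1,0,10],[-90,-2,1,0,10],[-100,-2,1,0,10]]'
python3 -m creep '[[0,0,0,0,10],[12,0,0,0,10],[26,0,0,0,10],[40,0,0,0,10],[54,0,0,0,10],[68,0,0,0,10],[82,0,0,0,10],[96,0,0,0,10]]'
python3 -m creep '[[14,0,0,0,10],[28,0,0,0,10],[42,0,0,0,10],[56,0,0,0,10],[70,0,0,0,10],[80,0,0,0,10],[84,0,0,0,10],[84,0,0,0,10]]'
```

```text
clock: 31.5
position: [0.5298, -0.1227, 0.0941]
tool_rot: [3.135, 0.001, 1.58]
ft_force: [-5.8, 3.1, 27.1]
width: 0.274
finger_force: 62.8
clock: 32.5
position: [0.5296, -0.0278, 0.0942]
tool_rot: [3.134, 0.003, 1.579]
ft_force: [-4.3, -3.6, 27.0]
width: 0.275
finger_force: 62.6
clock: 33.5
position: [0.5294, 0.0586, 0.0942]
tool_rot: [3.132, -0.001, 1.581]
ft_force: [-1.4, 0.6, 24.6]
width: 0.273
finger_force: 62.1
```

```bash
python3 -m creep '[[0,0,-10,0,10],[0,0,-40,0,10],[0,0,-70,0,10],[-20,-40,-90,0,10],[-40,-80,-90,0,10],[-60,-120,-90,0,10],[-60,-120,-90,0,10],[-60,-120,-90,0,10]]'
python3 -c "
from h import *
p=snap('scene');t=snap('top')
im=cv2.hconcat([cv2.resize(p['img'][110:280,190:340,::-1],(450,510),interpolation=2),cv2.resize(t['img'][140:230,195:325,::-1],(350,510),interpolation=2)]);cv2.imwrite('pics/s12.png',im)"
```

```text
clock: 34.5
position: [0.4062, -0.0042, 0.1804]
tool_rot: [3.14, 0.0, 1.58]
ft_force: [0.2, 0.2, -2.7]
width: 0.273
finger_force: 60.3
```

View pics/s12.png

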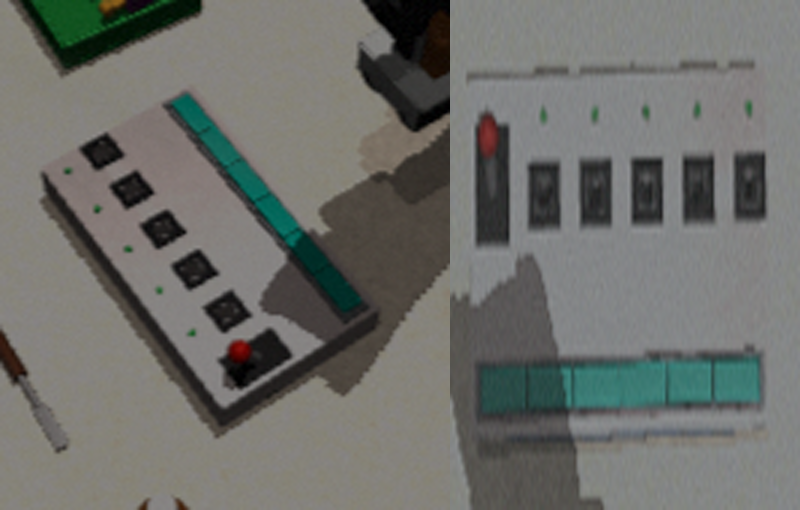

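Now the strip looks flush along its whole length in both views. I'll check the shift per section against the first picture.

```bash
python3 - <<'E'
from h import *
s=snap('scene');a=cv2.imread('pics/scene0.png')[:,:,::-1]
def mask(i):
    h=cv2.cvtColor(np.ascontiguousarray(i),cv2.COLOR_RGB2HSV);return ((h[...,0]>80)&(h[...,0]<98)&(h[...,1]>110)).astype('uint8')
for y in np.arange(-.148,.09,.02):
  out=[]
  for i in(a,s['img']):
    m=mask(i).astype(float)
    # sample across strip width (world x) at seated height
    xs=np.arange(.49,.57,.0005);v=np.array([proj(s,(x,y,.045)) for x in xs]).astype('float32')
    q=cv2.remap(m.astype('float32'),v[None,:,0],v[None,:,1],cv2.INTER_LINEAR)[0]>.5
    out+= [xs[q].min().round(4),xs[q].max().round(4)] if q.any() else [None,None]
  print(round(y,3),out, None if None in out else np.round([(out[2]-out[0])*1000,(out[3]-out[1])*1000],1))
st=env.read_state();go(.471,.302,.18,1.5)
E
```

```text
-0.148 [np.float64(0.5205), np.float64(0.537), np.float64(0.522), np.float64(0.539)] [1.5 2. ]
-0.128 [np.float64(0.52), np.float64(0.539), np.float64(0.5225), np.float64(0.539)] [2.5 0. ]
-0.108 [np.float64(0.5205), np.float64(0.539), np.float64(0.522), np.float64(0.539)] [1.5 0. ]
-0.088 [np.float64(0.5205), np.float64(0.5375), np.float64(0.5225), np.float64(0.539)] [2.  1.5]
-0.068 [np.float64(0.5205), np.float64(0.539), np.float64(0.522), np.float64(0.539)] [1.5 0. ]
-0.048 [np.float64(0.5205), np.float64(0.5385), np.float64(0.5205), np.float64(0.5385)] [0. 0.]
-0.028 [np.float64(0.5205), np.float64(0.5385), np.float64(0.5225), np.float64(0.5385)] [2. 0.]
-0.008 [np.float64(0.5205), np.float64(0.5385), np.float64(0.5205), np.float64(0.5385)] [0. 0.]
0.012 [np.float64(0.5205), np.float64(0.538), np.float64(0.5205), np.float64(0.538)] [0. 0.]
0.032 [np.float64(0.52), np.float64(0.538), np.float64(0.52), np.float64(0.538)] [0. 0.]
0.052 [np.float64(0.52), np.float64(0.5375), np.float64(0.52), np.float64(0.5375)] [0. 0.]
0.072 [np.float64(0.52), np.float64(0.5375), np.float64(0.52), np.float64(0.5395)] [0. 2.]
shift [3.05e+02 6.77e+01 3.00e-01] turn 0.081
```

```bash
python3 - <<'E'
from h import *
st=env.read_state();w=snap('wrist','w13')
h=cv2.cvtColor(w['img'],cv2.COLOR_RGB2HSV);m=((h[...,0]>80)&(h[...,0]<98)&(h[...,1]>100)).astype('uint8')
print(pose(w,st)[0])
for r in range(60,384,12):
  c=np.flatnonzero(m[r])
  if len(c)>5: a,b=ray(w,(c[0],r),.045,st),ray(w,(c[-1],r),.045,st);print(r,c[0],c[-1],a[:2].round(4),b[:2].round(4))
E
```

```text
[0.40511058 0.07372616 0.32395889]
96 375 394 [0.5168 0.078 ] [0.5347 0.0782]
108 374 392 [0.5174 0.0672] [0.5345 0.0674]
120 373 391 [0.5179 0.056 ] [0.5353 0.0562]
132 371 389 [0.5176 0.0446] [0.5352 0.0448]
144 370 387 [0.5182 0.0329] [0.535  0.0331]
156 368 385 [0.5178 0.0208] [0.5349 0.021 ]
168 367 383 [0.5184 0.0085] [0.5347 0.0087]
180 365 382 [ 0.518  -0.0042] [ 0.5355 -0.004 ]
192 364 380 [ 0.5186 -0.0173] [ 0.5354 -0.0171]
204 363 378 [ 0.5193 -0.0307] [ 0.5352 -0.0305]
216 361 377 [ 0.5189 -0.0445] [ 0.5361 -0.0443]
228 359 375 [ 0.5185 -0.0587] [ 0.536  -0.0585]
240 21 373 [ 0.1454 -0.0773] [ 0.5358 -0.0731]
252 356 372 [ 0.5188 -0.0884] [ 0.5367 -0.0882]
264 355 370 [ 0.5195 -0.1039] [ 0.5366 -0.1037]
276 361 368 [ 0.5283 -0.1198] [ 0.5364 -0.1197]
336 125 409 [ 0.2429 -0.2107] [ 0.5995 -0.2069]
348 193 443 [ 0.3272 -0.2292] [ 0.6464 -0.2257]
360 70 481 [ 0.1661 -0.251 ] [ 0.7    -0.2451]
372 18 491 [ 0.0933 -0.2725] [ 0.7185 -0.2656]
```

The edges form one straight line with no step, so every section is seated. Returning the roller to the mat.

```bash
python3 -m creep '[[50,11,0,0.02,10],[100,22,0,0.03,10],[150,33,0,0.05,10],[200,44,0,0.06,10],[250,56,0,0.07,10],[305,68,0,0.08,10],[305,68,0,0.08,10],[305,68,0,0.08,10]]'
python3 - <<'E'
from h import *
go(.472,.302,.06,1.5)
t=snap('top');s=snap('scene')
for nm,p in(('t',t),('s',s)):
  for d in env.landmark_of(p,'mat')[:1]: print(nm,d['xy'],d['conf'],ray(p,d['xy'],0).round(4))
E
```

```text
clock: 35.7
position: [0.4701, 0.3012, 0.1791]
tool_rot: [-3.14, 0.001, 1.501]
ft_force: [-0.2, -0.9, -3.8]
width: 0.275
finger_force: 60.4
shift [  1.    2.  119.1] turn 0.001
t [121.3, 230.6] 0.78 [0.4748 0.3002 0.    ]
s [384.2, 275.0] 0.6 [0.4647 0.2983 0.    ]
```

```bash
python3 -m creep '[[1,2,50,0,10],[1,2,95,0,10],[1,2,115,0,10],[1,2,121,0,10],[1,2,124,0,10],[1,2,126,0,10],[1,2,127,0,10],[1,2,127,0,10]]'
```

```text
clock: 36.9
position: [0.4728, 0.3022, 0.0532]
tool_rot: [3.141, -0.0, 1.5]
ft_force: [0.8, -0.3, -2.9]
width: 0.274
finger_force: 60.2
```

```bash
python3 -m creep '[[0,0,1,0,10],[0,0,2,0,10],[0,0,2.5,0,10],[0,0,2.5,0,10],[0,0,2.5,0,10],[0,0,2.5,0,10],[0,0,2.5,0,10],[0,0,2.5,0,10]]'
```

```text
clock: 37.9
position: [0.4728, 0.3031, 0.0516]
tool_rot: [3.141, -0.001, 1.5]
ft_force: [-1.7, -0.7, 9.5]
width: 0.275
finger_force: 62.0
```

Contact with the mat. Opening the fingers slowly, then rising.

```bash
python3 -m creep '[[0,0,0,0,40],[0,0,0,0,65],[0,0,0,0,75],[0,0,0,0,75],[0,0,-20,0,75],[0,0,-60,0,75],[0,0,-110,0,75],[0,0,-150,0,75]]'
python3 -m creep '[[-50,0,0,0,75],[-100,0,0,0,75],[-100,0,0,0,75],[-100,0,0,0,75],[-100,0,0,0,75],[-100,0,0,0,75],[-100,0,0,0,75],[-100,0,0,0,75]]'
python3 - <<'E'
from h import *
st=env.read_state();w=snap('wrist','w14');t=snap('top','t14')
im=cv2.hconcat([w['img'],cv2.resize(t['img'][140:270,325:425],(288,384))]);cv2.imwrite('pics/c14.png',im[:,:,::-1])
for nm,p in(('w',w),('t',t)):
  for k,z in(('roller_grip',.066),('mat',0)):
    for d in env.landmark_of(p,k)[:1]: print(nm,k,d['xy'],d['conf'],ray(p,d['xy'],z,st).round(4))
E
```

```text
clock: 38.9
position: [0.4727, 0.3026, 0.2036]
tool_rot: [3.14, -0.001, 1.5]
ft_force: [0.8, 0.5, 0.3]
width: 0.88
finger_force: 0.0
clock: 39.9
position: [0.4653, 0.2026, 0.2002]
tool_rot: [-3.141, -0.0, 1.5]
ft_force: [0.3, 0.1, 0.3]
width: 0.882
finger_force: 0.0
w roller_grip [259.1, 69.2] 0.69 [0.4745 0.3058 0.066 ]
```

View pics/c14.png

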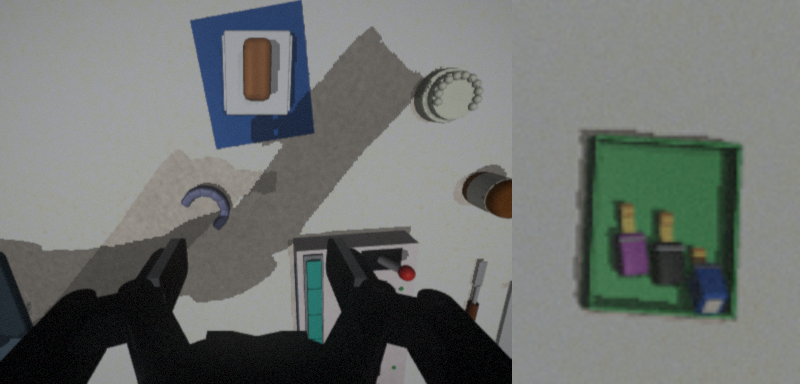

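The roller stands upright and centred on the mat at (257,70), the toggle is off at (407,273), and the strip is flat. All three plugs are in the tray and the gripper touches nothing.

```bash
python3 -c "
from bench import env
print(env.job_done())"
```

```text
the job is handed in; nothing more can be done
None
```

I handed the job in at about 40 s on the robot's clock: the console is off, all three plugs present (blue, black and purple) are in the green tray, the strip looks flat along its whole length in the camera images, and the roller stands upright on its blue mat; no verdict was returned.

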